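# Shut the dust box and hold its window flap at the balance point

### The job

Get the engraver's dust box ready for a look under the microscope: first push its blue side door fully shut until it seats on its catch, leaving the top window flap down meanwhile. Then grip the red handle of the window flap, swing the flap up until it stands straight up at its balance point, neither leaning towards shut nor tipping over backwards, and finish while still gripping it there; do not let the flap fall over backwards, and leave the bur block, the jar and the brass tin alone.

Things in the scene. Friction and masses are not known exactly. Their poses are not given: they have to be found in the camera images.
- dust_box: Grey sheet-metal dust box fixed to the bench, 200 mm along its x, 140 mm along its y, 120 mm high, open on top (covered by the flap) and on its -y side (covered by the door), a small steel ball vise inside. Origin: centre of its underside, on the bench; its z is up. It stands turned by up to about 0.3 rad.
- door (a joint): Angle of the blue side door, rad: 0 = shut and seated; grows as it swings out to the box's -y; starts 0.5 to 1.1, stays where left. Upright hinge at the box's +x end; at angle q the door points from it along (-cos q, -sin q) in the box's x, y. A spring ball catch under the free edge resists over the last 0.07 rad (about 3 N at the edge); below 0.03 rad it pulls the door home to 0.
- door_hinge (a point): Point on the door's upright hinge line, mid-thickness of the door, 61 mm above the bench, at (95, -77) mm in the box's x, y. Fixed to the box, axes as the box's.
- door_face (a point): Point on the outer face of the blue door, 135 mm from the hinge line, 55 mm from the free edge, 85 mm above the bench: a good place to push. Moves with the door; its -y axis points straight out of the outer face, its z is up. The door is 190 mm wide, 94 mm high (14 to 108 mm above the bench), 10 mm thick.
- flap (a joint): Angle of the top window flap, rad: 0 = shut and level, grows as its handle side swings up, 1.571 = straight up, its balance point (its weight straight above the hinge); below that it falls shut, above it falls over backwards to a stop at 2.4. The hinge turns freely. The flap is an aluminium frame with a clear pane, 200 x 140 mm, 8 mm thick, 0.3 to 0.5 kg.
- flap_hinge (a point): Middle of the flap's level hinge line, along the box's x, at the top of the door side: (0, -70, 124) mm in the box's frame. Fixed to the box, axes as the box's.
- flap_handle (a point): Middle of the flap's red handle bar: round, 10 mm thick, 100 mm long, parallel to the hinge and 185 mm from it, in the flap's plane, on two end arms 90 mm apart, bar centre 45 mm from the flap's edge. Flap shut: 124 mm above the bench, at the box's +y side; straight up: 309 mm. Axes move with the flap: x along the bar, y from hinge to bar, z out of the flap's top face.
- bur_block: Wooden block 100 x 50 x 32 mm with steel burs standing in it, 64 mm high in all; bystander, origin at the centre of its underside.
- polish_jar: Amber jar with a black cap, 52 mm across, 50 mm high; bystander, origin at the centre of its underside.
- loupe_tin: Flat round brass tin, 60 mm across, 20 mm high; bystander, origin at the centre of its underside.

How it is judged:
By the outcome, as a careful person would: the job done as asked, in the order asked, and still so for the second after the job is handed in, while the arm keeps its last pose, push and grip.
It also fails if it takes over 61 s, if anything falls off the work surface, if the arm or the gripper's body presses on something with over 40 N, if the wrist force passes 120 N, or if a joint passes its speed limit or range.

### The arm

A 7-joint arm with a two-finger parallel gripper is mounted at the origin on the work surface. World frame = base frame: x ahead of the robot, y to its left, z up, the work surface at z = 0. Lengths are in m, angles in rad, forces in N, time in s.
With the tool pointing down it reaches from about 0.4 to 0.85 m from the base axis. Payload 10.4 kg.
Tool frame: the origin (TCP) lies at the very end of the fingers, on their centre line; the grasp point (between the pads) lies 19 mm behind it (manip.pinch_z is the distance from the TCP to the grasp point, in m); z points along the fingers, y is the line along which they close (so a half turn about z gives the same grasp; the last joint's range is limited). The gripper opens to 85 mm and grips with 20 to 120 N. Pads are 22 mm wide; open, the fingers measure 114 mm over their backs; the gripper's body (76 mm by 85 mm) begins 54 mm behind the grasp point. The pads swing forward as they close: fully open they stand 13 mm farther back than shut.
Start: joints at [-1.248, 0.332, -0.065, 1.46, 0.022, 1.35, -0.088], TCP at [0.212, 0.588, 0.231] pointing down, gripper open.
Joint ranges: [-2.6, 2.6], [-0.5, 2.12], [-1.47, 1.34], [0.16, 2.42], [-1.27, 4.41], [0.06, 2.06], [-2.6, 2.6]. Speed limits (rad/s): [2.22, 2.22, 2.79, 2.79, 3.14, 3.14, 3.14].

### API

Orientations are given as a unit quaternion [x, y, z, w].
In Python, from workcell import manip gives the robot as it stands. The module is installed in compiled form; this text tells all that it offers.
- The arm moves only by the shell command python3 -m creep 'ROWS' [OPENING] [FORCE]. ROWS is a JSON object of lists of equal length, an entry for each row: "slide": the shift along the tool's x, y, z in m, a list of three; "twist": the turn about the tool's z in degrees. A call has 1 to 8 rows; each row shifts and turns the commanded pose from where the row before left it, along the tool's axes as they then stand; what a row does not reach is not made up. A row lasts 1/8 s, in which the tool goes at most 62.5 mm and 10.7 degrees, less where a joint would pass 70% of its speed; a pose out of reach is approached as far as the arm can. A call with a gripper value outside its range is refused whole. OPENING is the opening in per cent of the stroke, from 0 (shut) to 100 (fully open), set as the call begins (- or left out, the last holds). The fingers move at their own pace and stop on an object; FORCE is the grip in N (left out, the last holds). Time passes only in rows, so rows that do not move let the fingers close. It gives the time, the measured TCP pose, the force, the opening and the grip force at its end, in the units of the state.
- manip.get_obs(): the state, without advancing time (a new reading comes with each control period).
- manip.camera(name): name is "scene" or "top" or "wrist"; returns (picture, depth): 480x640x3 uint8, blue, green, red; 480x640 float32, m along the optical axis (not along the pixel's ray), 0 where there is no reading.
- manip.camera_params(name): a dict with "intrinsics" (3x3 intrinsics, pixels), "R" (3x3) and "t" (3): a world point X has camera coordinates R X + t. Camera axes: x right, y down, z forward; pixel columns grow to the right and rows downward; lengths in m; the calibration is good to about 2 mm. A picture is of the moment at which its call begins: read the wrist's pose just before it. camera_params takes no time and is no camera call; for the wrist camera it gives the pose at the moment of the call.
- manip.hand_in(): hands the job in; it is judged then, once.
The state is a dict: "clock": time; "joint_pos": joint angles; "joint_velocities": joint speeds; "tau": joint torques, N m; "position": TCP position; "ee_rot": TCP orientation; "ft_force": force on the tool from outside, world axes, zero at the start; "torque": the same for the moment, N m; "grip_width": opening from 0.0 (shut) to 1.0 (fully open); "grasp_force": force on a finger pad.
Only numpy, scipy, OpenCV 4.12 (cv2) and the standard library are available. Lean on these libraries where they do the work, as an engineer would, in place of code of your own. Each camera call takes 0.05 s, during which the arm holds its last target. There are 200 camera calls.

## Working session

There is one attempt and no reset: what is moved stays moved. The work goes in short steps, Python scripts to look and compute and a shell command to move; the robot and the scene stay as the last step left them, time stands still between calls to the robot, and variables do not carry over. Pictures are saved under pics/ and viewed, at most 10 in all, crops included, and the job is handed in when it is done.

```bash
mkdir -p pics && cat > h.py <<'E'
import numpy as np, cv2
from scipy.spatial.transform import Rotation as Ro
from workcell import manip
def cloud(name):
    p=manip.camera_params(name); img,d=manip.camera(name)
    K,R,t=map(np.array,(p["intrinsics"],p["R"],p["t"]))
    v,u=np.mgrid[:480,:640]
    c=np.stack([(u-K[0,2])/K[0,0]*d,(v-K[1,2])/K[1,1]*d,d],-1)
    return img,d,(c-t)@R
E
python3 - <<'E'
from h import *
o=manip.get_obs(); print({k:np.round(o[k],3) for k in o}, manip.pinch_z)
for n in("scene","top"):
    img,d,X=cloud(n); cv2.imwrite(f"pics/{n}0.png",img); np.save(f"{n}0.npy",X); p=manip.camera_params(n); print(n,np.round(-np.array(p["R"]).T@p["t"],3))
E
```

```text
{'clock': np.float64(0.0), 'joint_pos': array([-1.248,  0.333, -0.065,  1.461,  0.022,  1.35 , -0.089]), 'joint_velocities': array([ 0.   , -0.002,  0.002, -0.001,  0.001,  0.   ,  0.   ]), 'tau': array([ 1.0000e-03, -6.2546e+01,  4.9000e-02, -3.9158e+01,  1.6000e-02,
        1.0000e-02, -0.0000e+00]), 'position': array([0.212, 0.588, 0.231]), 'ee_rot': array([ 0.172,  0.985, -0.001, -0.   ]), 'ft_force': array([ 0.5  , -0.729, -1.023]), 'torque': array([-0.023,  0.025, -0.018]), 'grasp_force': np.float64(0.0), 'grip_width': np.float64(1.0)} 0.0187
scene [1.074 0.479 0.536]
top [0.501 0.107 0.961]
```

View pics/scene0.png

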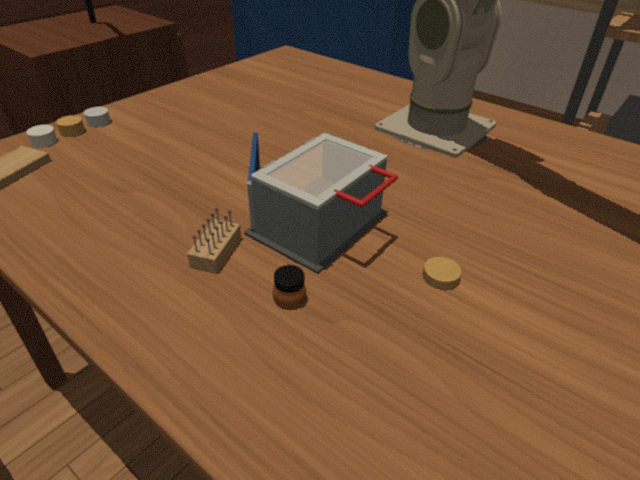

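View pics/top0.png

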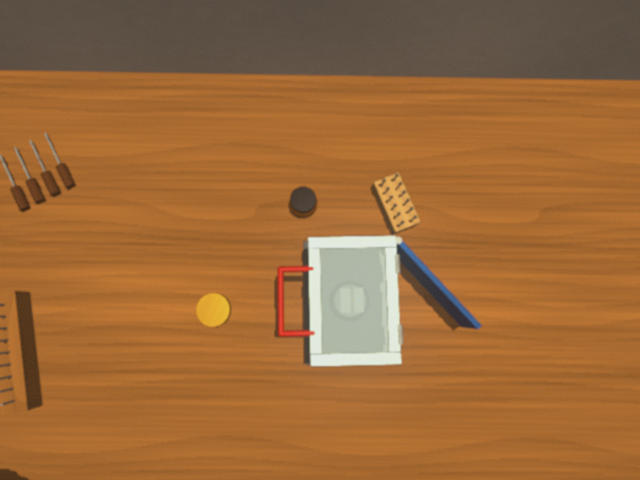

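The box sits nearly aligned with the world axes. In the top view the handle is at (281,302), the door runs from hinge (400,243) to free edge (478,326), the bur block is at (397,202), the jar at (303,201) and the tin at (213,310).

```bash
python3 - <<'E'
from h import *
X=np.load("top0.npy"); img=cv2.imread("pics/top0.png").astype(int)
b,g,r=img[...,0],img[...,1],img[...,2]
red=(r>120)&(g<60)&(b<70)&(X[...,2]>.08)
P=X[red]; print("red n",len(P),"z",np.median(P[:,2]))
m=red.copy(); m[:,286:]=False
B=X[m]; B=B[abs(B[:,2]-.127)<.012]; c=B.mean(0); w=np.linalg.svd(B[:,:2]-c[:2])[2][0]; w*=np.sign(w[0]); yaw=np.arctan2(w[1],w[0]); print("bar",c,"ends",B[:,0].min(),B[:,0].max(),"yaw",yaw)
fl=(img.min(-1)>150)&(abs(X[...,2]-.128)<.012)
(rc)=cv2.minAreaRect(X[fl][:,:2].astype(np.float32)); print("flap rect",rc,np.median(X[fl][:,2]))
bl=(b>90)&(r<70)&(X[...,2]>.09)&(X[...,2]<.13)
D=X[bl]; dc=D.mean(0); rd=cv2.minAreaRect(D[:,:2].astype(np.float32)); print("door",len(D),dc,rd, cv2.boxPoints(rd).round(3).tolist())
for n,(u,v) in dict(block=(397,202),jar=(303,201),tin=(213,310)).items(): print(n,X[v,u])
E
```

```text
red n 338 z 0.1289316621053164
bar [0.51296691 0.1567041  0.12895515] ends 0.46149731613333506 0.5671123823030815 yaw 0.033992317293444825
flap rect ((0.5173186659812927, 0.04061617702245712), (0.19969619810581207, 0.1403689682483673), 1.7270352840423584) 0.12780448383274642
door 400 [ 0.53161904 -0.10776458  0.10877996] ((0.5425083637237549, -0.09776610881090164), (0.17926618456840515, 0.008055299520492554), 43.02278137207031) [[0.4740000069141388, -0.15600000321865082], [0.47999998927116394, -0.16200000047683716], [0.6110000014305115, -0.03999999910593033], [0.6050000190734863, -0.03400000184774399]]
block [ 0.69450673 -0.0455873   0.02965861]
jar [0.68950305 0.12368441 0.05245681]
tin [0.49860647 0.28010573 0.01905666]
```

```bash
cat >> h.py <<'E'
YAW=.031; C=np.array([.5173,.0406])
def st():
    o=manip.get_obs(); p=np.array(o["position"]); c,s=np.cos(YAW),np.sin(YAW); d=p[:2]-C
    R=Ro.from_quat(o["ee_rot"]).as_matrix(); f=o["ft_force"]
    print("t%.2f box xyz mm"%o["clock"],np.round([1e3*(c*d[0]+s*d[1]),1e3*(c*d[1]-s*d[0]),1e3*p[2]],1),"ytool deg rel box y %.2f"%(np.degrees(np.arctan2(R[1,1],R[0,1])-YAW)-90),"tilt",np.round(R[:2,2],3),"Fbox",np.round([c*f[0]+s*f[1],c*f[1]-s*f[0],f[2]],1),"g %.3f %.1f"%(o["grip_width"],o["grasp_force"]),"q",np.round(o["joint_pos"],2))
E
python3 -m creep '{"slide":[[0,0,0],[0,0,0],[0,0,0]],"twist":[-7.2,-7.2,-7.2]}' 0 30; python3 -c "from h import *;st()"
```

```text
clock: 0.48
position: [0.2118, 0.5878, 0.2308]
ee_rot: [-0.018, 1.0, -0.0, -0.0]
ft_force: [0.7, -1.0, 0.2]
grip_width: 0.378
grasp_force: 0.0
t0.47 box xyz mm [-288.4  556.4  230.8] ytool deg rel box y 0.25 tilt [-0.    -0.001] Fbox [ 0.7 -1.   0.2] g 0.378 0.0 q [-1.21  0.34 -0.12  1.46  0.04  1.35  0.28]
```

```bash
python3 -m creep '{"slide":[[-0.0195,-0.0475,0],[-0.0195,-0.0475,0],[-0.0195,-0.0475,0],[-0.0195,-0.0475,0],[-0.0195,-0.0475,0],[-0.0195,-0.0475,0],[-0.0195,-0.0475,0],[-0.0195,-0.0475,0]],"twist":[0,0,0,0,0,0,0,0]}' && python3 -m creep '{"slide":[[-0.0195,-0.0475,0],[-0.0195,-0.0475,0],[-0.0195,-0.0475,0],[-0.0195,-0.0475,0],[-0.0195,-0.0475,0],[-0.0195,-0.0475,0],[-0.0195,-0.0475,0],[0,0,0]],"twist":[0,0,0,0,0,0,0,0]}' ; python3 -c "from h import *;st()"
```

```text
clock: 1.48
position: [0.38, 0.2113, 0.2312]
ee_rot: [-0.016, 1.0, 0.0, -0.0]
ft_force: [1.0, 0.7, -0.8]
grip_width: -0.001
grasp_force: 0.0
clock: 2.48
position: [0.5264, -0.1192, 0.2309]
ee_rot: [-0.013, 1.0, -0.001, -0.0]
ft_force: [0.6, -0.0, 0.3]
grip_width: -0.0
grasp_force: 0.0
t2.48 box xyz mm [   4.2 -160.   230.9] ytool deg rel box y -0.33 tilt [-0.001 -0.002] Fbox [ 0.6 -0.1  0.3] g -0.000 0.0 q [-0.42  0.15  0.62  1.72 -0.09  1.3   1.81]
```

```bash
python3 -m creep '{"slide":[[-0.011,-0.025,0],[-0.010,-0.025,0],[0,0,0.040],[0,0,0.040],[0,0,0.040],[0,0,0.036],[0,0,0]],"twist":[0,0,0,0,0,0,0]}' ; python3 -c "
from h import *;st()
img,d,X=cloud('top'); cv2.imwrite('pics/top1.png',img[200:400,300:560])"
```

```text
clock: 3.35
position: [0.547, -0.1629, 0.0729]
ee_rot: [-0.016, 1.0, 0.001, -0.003]
ft_force: [0.2, 0.0, 0.3]
grip_width: -0.003
grasp_force: 0.0
t3.35 box xyz mm [  23.4 -204.3   72.9] ytool deg rel box y 0.06 tilt [-0.005  0.001] Fbox [0.3 0.  0.3] g -0.003 0.0 q [-0.29  0.41  0.6   1.81 -0.26  1.02  2.02]
```

View pics/top1.png

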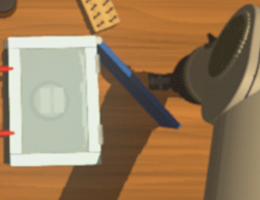

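The closed fingers stand just outside the blue door (crop pixel ~(150,78)) and are clear of the bur block. Next I push along the door's arc.

```bash
python3 -m creep '{"slide":[[0.008,0.011,0],[0.008,0.011,0],[0.008,0.010,0],[0.008,0.010,0],[0.008,0.010,0],[0.008,0.010,0],[0,0,0]],"twist":[0,0,0,0,0,0,0]}' ; python3 -c "from h import *;st()"
python3 -m creep '{"slide":[[0.005,0.010,0],[0.004,0.010,0],[0.003,0.008,0],[0.002,0.006,0],[0,0,0]],"twist":[0,0,0,0,0]}' ; python3 -c "
from h import *;st()
img,d,X=cloud('top'); cv2.imwrite('pics/top2.png',img)
b,g,r=[img[...,i].astype(int) for i in range(3)]
bl=(b>90)&(r<70)&(X[...,2]>.09)&(X[...,2]<.13)
rd=cv2.minAreaRect(X[bl][:,:2].astype(np.float32)); print('door',bl.sum(),rd)"
```

```text
clock: 4.28
position: [0.4985, -0.1028, 0.0752]
ee_rot: [-0.016, 1.0, 0.0, -0.0]
ft_force: [0.4, -0.6, -0.0]
grip_width: 0.0
grasp_force: 0.0
t4.28 box xyz mm [ -23.2 -142.8   75.2] ytool deg rel box y 0.08 tilt [-0.     0.001] Fbox [ 0.4 -0.7 -0. ] g 0.000 0.0 q [-0.42  0.26  0.61  1.97 -0.18  0.97  1.87]
clock: 4.9
position: [0.4839, -0.0697, 0.0753]
ee_rot: [-0.016, 1.0, 0.0, 0.0]
ft_force: [-0.1, 0.2, -0.1]
grip_width: -0.003
grasp_force: 0.0
t4.90 box xyz mm [ -36.8 -109.2   75.3] ytool deg rel box y 0.06 tilt [0. 0.] Fbox [-0.1  0.2 -0.1] g -0.003 0.0 q [-0.49  0.21  0.59  2.02 -0.14  0.96  1.78]
door 77 ((0.5584602952003479, -0.03657575324177742), (0.08839449286460876, 0.007174136117100716), 7.154379844665527)
```

```bash
python3 -m creep '{"slide":[[0,0.003,0],[0,0.003,0],[0,0.003,0],[0,0,0]],"twist":[0,0,0,0]}' ; python3 -c "from h import *;st()"
python3 -m creep '{"slide":[[0,0.003,0],[0,0,0]],"twist":[0,0]}' ; python3 -c "from h import *;st()"
```

```text
clock: 5.45
position: [0.4846, -0.0663, 0.0764]
ee_rot: [-0.013, 1.0, -0.002, 0.001]
ft_force: [-0.9, -18.6, 9.2]
grip_width: -0.002
grasp_force: 0.5
t5.45 box xyz mm [ -36.  -105.8   76.4] ytool deg rel box y -0.27 tilt [ 0.003 -0.005] Fbox [ -1.4 -18.6   9.2] g -0.002 0.5 q [-0.5   0.2   0.59  2.02 -0.13  0.96  1.76]
clock: 5.7
position: [0.4845, -0.0661, 0.0765]
ee_rot: [-0.012, 1.0, -0.004, 0.002]
ft_force: [-0.7, -30.8, 10.3]
grip_width: 0.001
grasp_force: 1.0
t5.70 box xyz mm [ -36.  -105.6   76.5] ytool deg rel box y -0.41 tilt [ 0.003 -0.007] Fbox [ -1.6 -30.8  10.3] g 0.001 1.0 q [-0.5   0.2   0.59  2.02 -0.13  0.96  1.75]
```

```bash
python3 -m creep '{"slide":[[0,-0.006,0],[0,0,0]],"twist":[0,0]}' ; python3 -c "
from h import *;st()
img,d,X=cloud('top'); w,dw,Xw=cloud('wrist')
cv2.imwrite('pics/mix3.png',np.hstack([cv2.resize(img[220:400,290:430],(373,480)),cv2.resize(w,(427,320),).__class__(()) if 0 else cv2.copyMakeBorder(cv2.resize(w,(427,320)),0,160,0,0,0)]))
b,g,r=[img[...,i].astype(int) for i in range(3)]
bl=(b>90)&(r<70)&(X[...,2]>.09)&(X[...,2]<.13)
rd=cv2.minAreaRect(X[bl][:,:2].astype(np.float32)); print('door',bl.sum(),rd)"
```

```text
clock: 5.95
position: [0.4841, -0.067, 0.0757]
ee_rot: [-0.014, 1.0, -0.001, 0.0]
ft_force: [-1.2, -11.3, 4.4]
grip_width: -0.001
grasp_force: 0.0
t5.95 box xyz mm [ -36.5 -106.5   75.7] ytool deg rel box y -0.15 tilt [ 0.001 -0.002] Fbox [ -1.6 -11.3   4.4] g -0.001 0.0 q [-0.5   0.2   0.59  2.02 -0.14  0.96  1.76]
door 79 ((0.5388994216918945, -0.03845665231347084), (0.046576954424381256, 0.007161582354456186), 5.5386199951171875)
```

View pics/mix3.png

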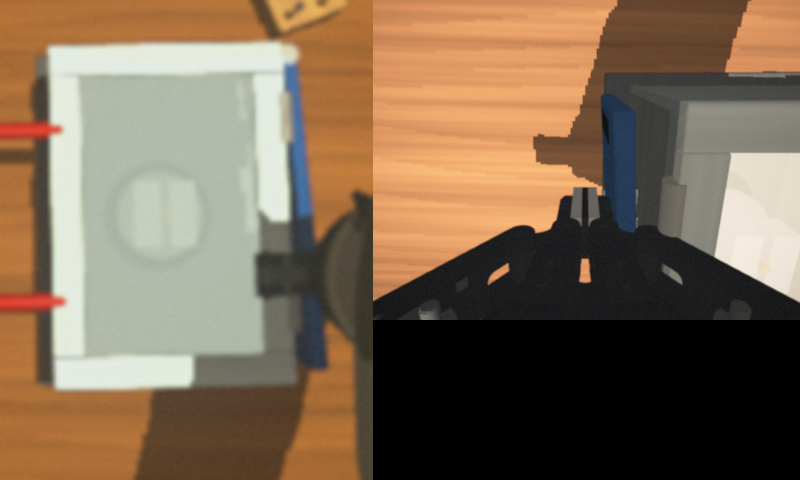

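The door is still slightly ajar: in the wrist view there is a gap between the blue panel at (620,160) and the box. The spread finger linkage is bearing on the flap hinge barrel at about (680,205). I'll back off, turn the gripper 90° so the linkage lies along the door, raise it and push again.

```bash
python3 -m creep '{"slide":[[0,-0.015,0],[0,-0.015,0],[0,-0.01,-0.005],[0,0,-0.005],[0,0,-0.005],[0,0,0],[0,0,0],[0,0,0]],"twist":[0,0,10,10,10,10,10,10]}' ; python3 -m creep '{"slide":[[0,0,0],[0,0,0],[0,0,0],[0,0,0]],"twist":[10,10,10,0]}' ;python3 -c "from h import *;st()"
```

```text
clock: 7.05
position: [0.485, -0.1048, 0.0902]
ee_rot: [0.489, 0.872, 0.0, -0.0]
ft_force: [-0.1, -0.3, -0.2]
grip_width: 0.001
grasp_force: 0.0
clock: 7.55
position: [0.485, -0.1047, 0.0902]
ee_rot: [0.696, 0.718, -0.0, -0.0]
ft_force: [-0.8, -0.4, 0.8]
grip_width: 0.005
grasp_force: 0.0
t7.55 box xyz mm [ -36.8 -144.2   90.2] ytool deg rel box y -89.94 tilt [-0. -0.] Fbox [-0.8 -0.4  0.8] g 0.005 0.0 q [-0.64  0.24  0.86  1.99 -0.21  1.    0.35]
```

```bash
python3 -m creep '{"slide":[[0.012,-0.004,0],[0.012,-0.004,0],[0.008,0,0],[0.005,0,0],[0.004,0,0],[0,0,0]],"twist":[0,0,0,0,0,0]}' ; python3 -c "from h import *;st()"
python3 -m creep '{"slide":[[0.003,0,0],[0.003,0,0],[0,0,0]],"twist":[0,0,0]}' ; python3 -c "from h import *;st()"
```

```text
clock: 8.3
position: [0.4759, -0.0637, 0.0903]
ee_rot: [0.696, 0.718, -0.0, 0.0]
ft_force: [0.8, -0.8, -0.4]
grip_width: -0.001
grasp_force: 0.3
t8.30 box xyz mm [ -44.7 -103.    90.3] ytool deg rel box y -89.98 tilt [ 0. -0.] Fbox [ 0.7 -0.8 -0.4] g -0.001 0.3 q [-0.73  0.19  0.85  2.03 -0.17  0.99  0.23]
clock: 8.68
position: [0.4756, -0.0569, 0.0902]
ee_rot: [0.696, 0.718, 0.0, -0.0]
ft_force: [0.0, 0.7, -0.2]
grip_width: -0.001
grasp_force: 0.0
t8.68 box xyz mm [-44.7 -96.2  90.2] ytool deg rel box y -89.96 tilt [-0.     0.001] Fbox [ 0.1  0.6 -0.2] g -0.001 0.0 q [-0.74  0.18  0.84  2.04 -0.16  0.99  0.21]
```

```bash
python3 -m creep '{"slide":[[0.003,0,0],[0.002,0,0],[0,0,0]],"twist":[0,0,0]}' ; python3 -c "from h import *;st()"
python3 -m creep '{"slide":[[0.002,0,0],[0.002,0,0],[0,0,0]],"twist":[0,0,0]}' ; python3 -c "from h import *;st()"
```

```text
clock: 9.05
position: [0.4755, -0.0551, 0.0903]
ee_rot: [0.697, 0.717, -0.001, 0.001]
ft_force: [0.9, -11.3, -0.9]
grip_width: 0.004
grasp_force: 5.5
t9.05 box xyz mm [-44.7 -94.3  90.3] ytool deg rel box y -90.10 tilt [ 0.001 -0.003] Fbox [  0.5 -11.3  -0.9] g 0.004 5.5 q [-0.75  0.18  0.84  2.04 -0.16  0.99  0.2 ]
clock: 9.43
position: [0.4755, -0.0548, 0.0904]
ee_rot: [0.698, 0.716, -0.002, 0.003]
ft_force: [2.1, -24.5, -3.3]
grip_width: -0.004
grasp_force: 12.7
t9.43 box xyz mm [-44.8 -94.1  90.4] ytool deg rel box y -90.27 tilt [ 0.001 -0.007] Fbox [  1.3 -24.6  -3.3] g -0.004 12.7 q [-0.76  0.18  0.84  2.04 -0.15  0.99  0.19]
```

```bash
python3 -m creep '{"slide":[[-0.008,0,0],[-0.025,0,0],[-0.030,0,0],[-0.030,0,-0.02],[0,0,-0.05],[0,0,-0.05],[0,0,-0.04],[0,0,0]],"twist":[0,0,0,0,0,0,0,0]}' ; python3 -c "
from h import *;st()
img,d,X=cloud('top'); w,dw,Xw=cloud('wrist')
cv2.imwrite('pics/mix4.png',np.hstack([cv2.resize(img[220:400,290:430],(373,480)),cv2.copyMakeBorder(cv2.resize(w,(427,320)),0,160,0,0,0)]))
b,g,r=[img[...,i].astype(int) for i in range(3)]
bl=(b>80)&(r<70)&(X[...,2]>.09)&(X[...,2]<.13)
rd=cv2.minAreaRect(X[bl][:,:2].astype(np.float32)); print('door',bl.sum(),rd)"
```

```text
clock: 10.42
position: [0.4797, -0.1413, 0.2529]
ee_rot: [0.696, 0.718, 0.002, 0.001]
ft_force: [0.4, 0.4, -0.5]
grip_width: 0.001
grasp_force: 0.0
t10.43 box xyz mm [ -43.2 -180.7  252.9] ytool deg rel box y -89.94 tilt [0.005 0.001] Fbox [ 0.5  0.4 -0.5] g 0.001 0.0 q [-0.7   0.01  0.92  1.79 -0.01  1.34  0.25]
door 12 ((0.47599393129348755, -0.038822051137685776), (0.08316429704427719, 0.004181637894362211), 0.7855904698371887)
```

View pics/mix4.png

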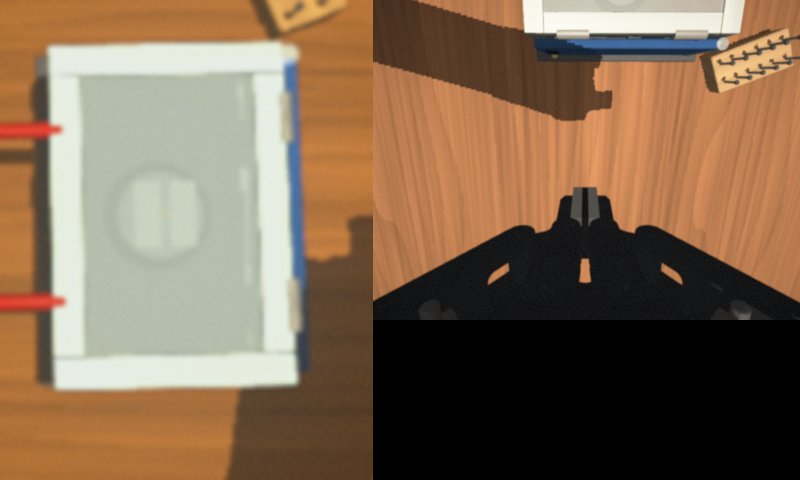

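The door now lies flush and parallel with the box's -y side in both views: blue strip at about (297,60)–(305,370) in the top crop, and (535,45)–(725,42) in the wrist view. A force drop then a hard stop at the expected place confirm that it seated. Next is the handle.

```bash
python3 -m creep '{"slide":[[0,0,0],[0,0,0],[0,0,0],[0,0,0],[0,0,0],[0,0,0],[0,0,0],[0,0,0]],"twist":[-10,-10,-10,-10,-10,-10,-10,-10]}' 50; python3 -m creep '{"slide":[[0,0,0],[-0.006,0.042,0],[-0.006,0.042,0],[-0.006,0.042,0],[-0.006,0.042,0],[-0.006,0.042,0],[-0.006,0.042,0],[-0.006,0.042,0]],"twist":[-10,0,0,0,0,0,0,0]}' ;python3 -m creep '{"slide":[[0,0,0.02],[0,0,0]],"twist":[0,0]}' ; python3 -c "
from h import *;st()
w,dw,X=cloud('wrist'); cv2.imwrite('pics/w5.png',w)
b,g,r=[w[...,i].astype(int) for i in range(3)]
m=(r>110)&(g<60)&(b<70)&(abs(X[...,2]-.127)<.02)
c,s=np.cos(YAW),np.sin(YAW); P=X[m][:,:2]-C; bx=c*P[:,0]+s*P[:,1]; by=c*P[:,1]-s*P[:,0]
k=by>108; print('red',m.sum(),'bar x',bx[k].min(),bx[k].max(),'y',by[k].mean(),np.percentile(by,[50,99]),'z',X[m][k][:,2].mean())"
```

```text
clock: 11.52
position: [0.4775, -0.1411, 0.2488]
ee_rot: [0.069, 0.998, -0.0, -0.001]
ft_force: [-0.4, -0.3, 0.1]
grip_width: 0.499
grasp_force: 0.0
clock: 12.52
position: [0.5103, 0.155, 0.2486]
ee_rot: [-0.016, 1.0, -0.0, -0.001]
ft_force: [0.6, -0.2, 0.9]
grip_width: 0.498
grasp_force: 0.0
clock: 12.78
position: [0.5096, 0.1534, 0.2277]
ee_rot: [-0.016, 1.0, -0.001, -0.002]
ft_force: [0.3, 1.2, 0.1]
grip_width: 0.502
grasp_force: 0.0
t12.78 box xyz mm [ -4.2 113.  227.7] ytool deg rel box y 0.04 tilt [-0.004 -0.003] Fbox [0.4 1.2 0.1] g 0.502 0.0 q [-0.96  0.14  0.64  1.74 -0.08  1.3   1.3 ]Traceback (most recent call last):
  File "<string>", line 7, in <module>
    k=by>108; print('red',m.sum(),'bar x',bx[k].min(),bx[k].max(),'y',by[k].mean(),np.percentile(by,[50,99]),'z',X[m][k][:,2].mean())
                                          ~~~~~~~~~^^
    return umr_minimum(a, axis, None, out, keepdims, initial, where)
ValueError: zero-size array to reduction operation minimum which has no identity
```

View pics/w5.png

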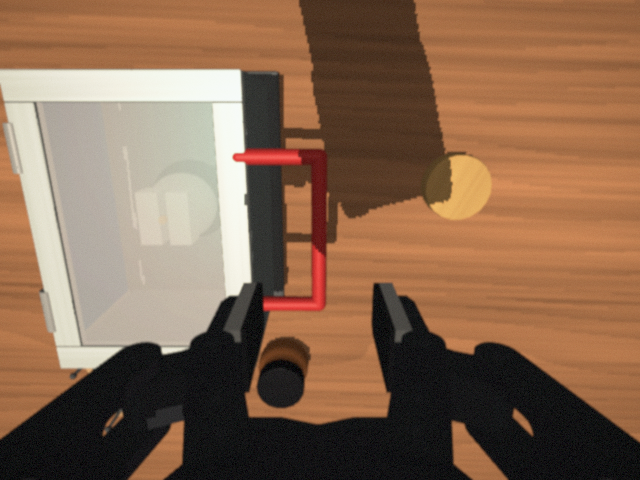

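The bar (vertical red at column ≈319, rows 155–305) is centred between the fingers (262–375). I'll go straight down onto it and grip.

```bash
python3 -m creep '{"slide":[[-0.004,0.002,0.03],[0,0,0.03],[0,0,0.03],[0,0,0.02],[0,0,0.013],[0,0,0]],"twist":[0,0,0,0,0,0]}' && python3 -c "from h import *;st()"; python3 -m creep '{"slide":[[0,0,0],[0,0,0],[0,0,0],[0,0,0],[0,0,0]],"twist":[0,0,0,0,0]}' 0 30;  python3 -c "from h import *;st()"
```

```text
clock: 13.58
position: [0.5148, 0.1553, 0.1071]
ee_rot: [-0.015, 1.0, -0.0, -0.0]
ft_force: [-0.3, -0.4, -0.4]
grip_width: 0.501
grasp_force: 0.0
t13.57 box xyz mm [  1.  114.7 107.1] ytool deg rel box y -0.03 tilt [-0.001 -0.   ] Fbox [-0.3 -0.3 -0.4] g 0.501 0.0 q [-0.92  0.28  0.62  1.87 -0.19  1.05  1.38]
clock: 14.2
position: [0.5156, 0.1541, 0.1082]
ee_rot: [-0.015, 1.0, -0.001, 0.0]
ft_force: [-0.8, -6.2, 4.8]
grip_width: 0.104
grasp_force: 29.8
t14.20 box xyz mm [  1.8 113.5 108.2] ytool deg rel box y -0.07 tilt [ 0.001 -0.001] Fbox [-1.  -6.2  4.8] g 0.104 29.8 q [-0.92  0.28  0.62  1.87 -0.18  1.05  1.38]
```

```bash
python3 -m creep '{"slide":[[0,-0.0007,-0.0161],[0,-0.0021,-0.016],[0,-0.0035,-0.0158],[0,-0.0048,-0.0154],[0,-0.0062,-0.0149],[0,-0.0075,-0.0143],[0,0,0]],"twist":[0,0,0,0,0,0,0]}';  python3 -c "from h import *;st()"
```

```text
clock: 15.08
position: [0.5162, 0.1305, 0.2008]
ee_rot: [-0.015, 1.0, 0.001, 0.001]
ft_force: [5.2, -2.3, -3.2]
grip_width: 0.103
grasp_force: 29.3
t15.07 box xyz mm [  1.6  89.9 200.8] ytool deg rel box y -0.04 tilt [0.001 0.001] Fbox [ 5.1 -2.5 -3.2] g 0.103 29.3 q [-0.93  0.16  0.66  1.78 -0.1   1.24  1.36]
```

```bash
python3 -m creep '{"slide":[[0,-0.0087,-0.0136],[0,-0.0098,-0.0128],[0,-0.0109,-0.0119],[0,-0.0119,-0.0109],[0,-0.0128,-0.0098],[0,-0.0136,-0.0087],[0,0,0]],"twist":[0,0,0,0,0,0,0]}';  python3 -c "from h import *;st()"; python3 -m creep '{"slide":[[0,-0.0143,-0.0075],[0,-0.0149,-0.0062],[0,-0.0154,-0.0048],[0,0,0]],"twist":[0,0,0,0]}';  python3 -c "from h import *;st()"
```

```text
clock: 15.95
position: [0.5182, 0.0653, 0.2698]
ee_rot: [-0.016, 1.0, 0.002, 0.001]
ft_force: [-2.3, 7.7, 10.6]
grip_width: 0.105
grasp_force: 30.5
t15.95 box xyz mm [  1.7  24.6 269.8] ytool deg rel box y 0.11 tilt [0.002 0.005] Fbox [-2.   7.8 10.6] g 0.105 30.5 q [-0.87  0.08  0.71  1.71 -0.05  1.38  1.45]
clock: 16.45
position: [0.5197, 0.0194, 0.2884]
ee_rot: [-0.016, 1.0, 0.002, 0.001]
ft_force: [-3.4, 5.9, 14.7]
grip_width: 0.103
grasp_force: 31.7
t16.45 box xyz mm [  1.7 -21.2 288.4] ytool deg rel box y 0.04 tilt [0.002 0.004] Fbox [-3.2  6.1 14.7] g 0.103 31.7 q [-0.83  0.06  0.74  1.68 -0.04  1.41  1.53]
```

```bash
cat >> h.py <<'E'
def flap(fn=None):
    img,d,X=cloud("scene"); c,s=np.cos(YAW),np.sin(YAW)
    if fn: cv2.imwrite(fn,img)
    Q=X-np.append(C,0); Q=np.stack([c*Q[...,0]+s*Q[...,1],c*Q[...,1]-s*Q[...,0],Q[...,2]],-1)*1e3
    i=img.astype(int); grey=(np.ptp(i,-1)<45)&(i.min(-1)>60)&(d>0)
    m=grey&(abs(Q[...,0])<98)&(Q[...,2]>140)&(Q[...,2]<258)&(Q[...,1]>-90)&(Q[...,1]<60)
    P=Q[m]; 
    for _ in range(8):
        n=np.linalg.svd(P-P.mean(0),full_matrices=False)[2][2]; n*=-np.sign(n[1]); ctr=P.mean(0)
        r=(Q[m]-ctr)@n; P=Q[m][abs(r-np.median(r))<max(3,2*np.std((P-ctr)@n))]
    print("flap pts",m.sum(),len(P),"rms",np.std((P-ctr)@n).round(2),"ctr",ctr.round(1),"n",n.round(4),"angle deg",np.degrees(np.arctan2(-n[1],n[2])).round(2))
    red=(i[...,2]>90)&(i[...,1]<60)&(i[...,0]<60)&(Q[...,2]>150)&(d>0); B=Q[red]
    print("red",len(B),np.percentile(B,[5,50,95],axis=0).round(1).tolist())
E
python3 -m creep '{"slide":[[0,0,-0.002],[0,0,0]],"twist":[0,0]}';  python3 -c "
from h import *;st();flap('pics/s6.png')"
```

```text
clock: 16.7
position: [0.5196, 0.0194, 0.2885]
ee_rot: [-0.016, 1.0, 0.001, 0.001]
ft_force: [2.9, 3.1, 4.4]
grip_width: 0.102
grasp_force: 30.8
t16.70 box xyz mm [  1.6 -21.3 288.5] ytool deg rel box y 0.06 tilt [0.001 0.001] Fbox [3.  3.1 4.4] g 0.102 30.8 q [-0.83  0.06  0.74  1.68 -0.04  1.42  1.53]
flap pts 3997 3965 rms 1.02 ctr [  6.7 -48.6 201.8] n [ 4.000e-04 -9.595e-01  2.819e-01] angle deg 73.63
red 116 [[-46.1, -36.0, 264.1], [51.1, -22.2, 301.4], [57.0, -18.3, 306.9]]
```

View pics/s6.png

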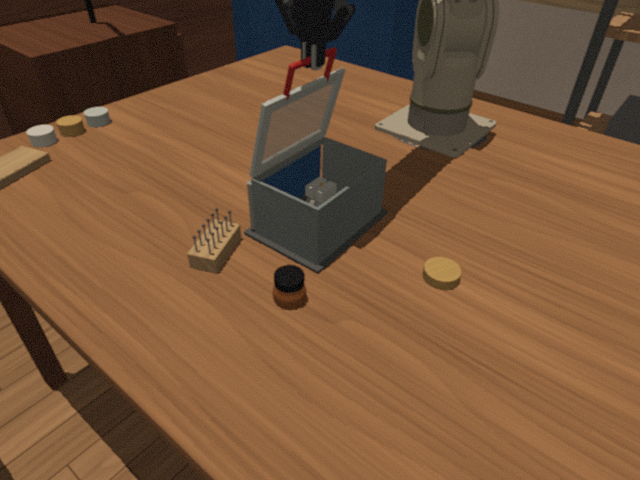

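The flap stands partway up, about 74° by the plane fit and by the TCP arc. The handle is gripped at (315,62), the door is shut and the bystanders are untouched.

```bash
python3 -m creep '{"slide":[[0,-0.012,-0.003],[0,-0.010,-0.002],[0,-0.010,-0.0012],[0,-0.008,-0.0008],[0,0,0],[0,0,0]],"twist":[0,0,0,0,0,0]}';  python3 -c "
from h import *;st();flap();flap('pics/s7.png')"
```

```text
clock: 17.5
position: [0.5205, -0.0214, 0.2949]
ee_rot: [-0.016, 1.0, -0.0, -0.0]
ft_force: [4.3, 1.5, 1.1]
grip_width: 0.102
grasp_force: 30.8
t17.50 box xyz mm [  1.3 -62.1 294.9] ytool deg rel box y 0.00 tilt [-0. -0.] Fbox [4.3 1.3 1.1] g 0.102 30.8 q [-0.78  0.06  0.78  1.67 -0.04  1.43  1.61]
flap pts 4808 4757 rms 1.13 ctr [  7.  -66.9 200.9] n [ 0.0015 -0.9982  0.0601] angle deg 86.55
red 133 [[-46.2, -68.5, 269.8], [50.5, -61.1, 303.9], [57.2, -58.5, 313.2]]
flap pts 4817 4765 rms 1.11 ctr [  7.1 -66.8 201. ] n [ 0.0012 -0.9981  0.0618] angle deg 86.46
red 131 [[-46.5, -67.1, 268.9], [51.5, -60.8, 302.5], [57.1, -58.3, 313.2]]
```

```bash
python3 - <<'E'
from h import *
img,d,X=cloud("scene"); c,s=np.cos(YAW),np.sin(YAW)
Q=X-np.append(C,0); Q=np.stack([c*Q[...,0]+s*Q[...,1],c*Q[...,1]-s*Q[...,0],Q[...,2]],-1)*1e3
def fit(m,ax):
    P=Q[m&(d>0)]
    for _ in range(6):
        ctr=np.median(P,0) ; ctr=P.mean(0); n=np.linalg.svd(P-ctr,full_matrices=False)[2][2]; n*=np.sign(n[ax]); r=(P-ctr)@n; P=P[abs(r)<max(2,2*r.std())]
    return len(P),ctr.round(1),n.round(4),r.std().round(2)
x,y,z=Q[...,0],Q[...,1],Q[...,2]
print("wall+y",fit((abs(x)<90)&(abs(y-70)<10)&(z>25)&(z<112),1))
print("wall+x",fit((abs(x-100)<10)&(abs(y)<62)&(z>25)&(z<112),0))
print("table",fit((abs(z)<10)&(abs(x)<400)&(y>130)&(y<400),2))
v=np.array([0,0,0.])
i=img.astype(int); fr=(np.ptp(i,-1)<45)&(z>140)&(z<262)&(y>-95)&(y<-45)
# frame only: side bars and top bar
print("side+",fit(fr&(x>86)&(x<99),1)); print("side-",fit(fr&(x<-86)&(x>-99),1)); print("pane",fit(fr&(abs(x)<70)&(z>150)&(z<235),1))
E
```

```text
wall+y (2348, array([ 6.2, 66.5, 69.8]), array([-3.0e-04,  1.0e+00, -1.2e-03]), np.float64(0.6))
wall+x (2378, array([102. ,   2.2,  69.9]), array([1.0e+00, 5.0e-04, 2.6e-03]), np.float64(0.76))
table (63095, array([102. , 268.2,  -0.6]), array([-0.0027,  0.0018,  1.    ]), np.float64(0.84))
side+ (413, array([ 92.6, -65.1, 204.3]), array([ 0.0024,  0.9986, -0.0522]), np.float64(0.73))
side- (204, array([-90.6, -65.1, 204.9]), array([-0.0499,  0.9974, -0.052 ]), np.float64(0.74))
pane (2404, array([  4. , -67.7, 194. ]), array([ 5.000e-04,  9.986e-01, -5.350e-02]), np.float64(0.78))
```

```bash
python3 -m creep '{"slide":[[0,-0.004,-0.0003],[0,-0.003,0],[0,-0.0024,0],[0,0,0],[0,0,0]],"twist":[0,0,0,0,0]}';  cat > m.py <<'E'
from h import *
st()
for k in range(3):
    img,d,X=cloud("scene"); c,s=np.cos(YAW),np.sin(YAW)
    Q=X-np.append(C,0); Q=np.stack([c*Q[...,0]+s*Q[...,1],c*Q[...,1]-s*Q[...,0],Q[...,2]],-1)*1e3
    x,y,z=Q[...,0],Q[...,1],Q[...,2]; g=(np.ptp(img.astype(int),-1)<45)&(d>0)&(z>140)&(y>-105)&(y<-45)
    out=[]
    for m in (g&(x>86)&(x<99)&(z<262), g&(abs(x)<70)&(z>150)&(z<235)):
        P=Q[m]
        for _ in range(6):
            n=np.linalg.svd(P-P.mean(0),full_matrices=False)[2][2]; n*=np.sign(n[1]); r=(P-P.mean(0))@n; P=P[abs(r)<max(2,2*r.std())]
        out+= [len(P),round(np.degrees(np.arctan2(n[1],-n[2])-0*1)+np.degrees(.0015),2)]
    print(out)
cv2.imwrite("pics/s8.png",img[0:350,100:560])
E
python3 m.py
```

```text
clock: 18.27
position: [0.5208, -0.0306, 0.2953]
ee_rot: [-0.016, 1.0, 0.0, -0.0]
ft_force: [4.5, 0.9, 2.1]
grip_width: 0.1
grasp_force: 30.7
t18.27 box xyz mm [  1.3 -71.2 295.3] ytool deg rel box y 0.02 tilt [-0.  0.] Fbox [4.5 0.8 2.1] g 0.100 30.7 q [-0.77  0.07  0.79  1.67 -0.05  1.43  1.63]
[435, np.float64(89.86), 2518, np.float64(89.93)]
[438, np.float64(89.91), 2506, np.float64(89.91)]
[434, np.float64(89.86), 2525, np.float64(89.9)]
```

```bash
python3 -m creep '{"slide":[[0,-0.0003,0],[0,0,0],[0,0,0],[0,0,0]],"twist":[0,0,0,0]}'; python3 m.py
```

```text
clock: 18.92
position: [0.5208, -0.0309, 0.2953]
ee_rot: [-0.016, 1.0, 0.0, -0.0]
ft_force: [4.8, 1.9, 2.0]
grip_width: 0.097
grasp_force: 30.7
t18.93 box xyz mm [  1.2 -71.6 295.3] ytool deg rel box y 0.01 tilt [-0.  0.] Fbox [4.9 1.7 2. ] g 0.097 30.7 q [-0.77  0.07  0.79  1.67 -0.05  1.43  1.63]
[445, np.float64(90.02), 2499, np.float64(90.09)]
[432, np.float64(90.01), 2528, np.float64(90.07)]
[429, np.float64(90.04), 2527, np.float64(90.0)]
```

View pics/s8.png

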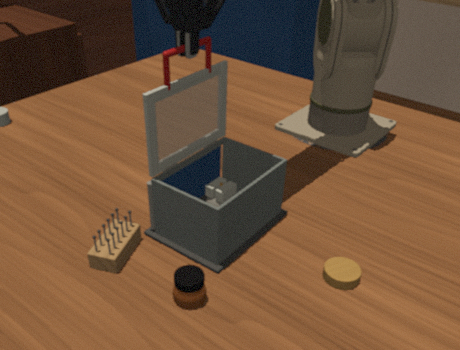

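The flap stands upright with its handle gripped at (188,50) and measures 90.0°. The door's blue inside shows closed at (195,165), and the block, jar and tin are where they were.

```bash
python3 -c "from workcell import manip;print(manip.hand_in())"
```

```text
the job is handed in; nothing more can be done
None
```

I pushed the door shut onto its catch, then swung the flap straight up (measured 90.0°) and handed the job in with the handle still gripped; the bur block, jar and tin were not touched, but on the first door push the gripper pressed on the box's flap hinge at a measured 31 N or so before I repositioned it.

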